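Hold a hinge bracket home in the tacking jig

ROBOT

A 6-joint arm with a two-finger parallel gripper is mounted at the origin on the work surface. World frame = base frame: x ahead of the robot, y to its left, z up, the work surface at z = 0. Lengths are in m, angles in degrees, forces in N, time in s.
With the tool pointing down it reaches from about 0.375 to 0.975 m from the base axis. Payload 3.8 kg.
Tool frame: the origin (TCP) lies midway between the tips of the shut fingers; the grasp point (between the pads) lies 19 mm behind it; z points along the fingers, y is the line along which they close (so a half turn about z gives the same grasp; the last joint's range is limited). The gripper opens to 88 mm and grips with 3 to 60 N. Pads are 18 mm wide; open, the fingers measure 123 mm over their backs; the gripper's body (75 mm by 187 mm) begins 45 mm behind the grasp point.
Start: joints at [70.651, 15.12, 91.902, -0, 72.978, -2.114], TCP at [0.2, 0.645, 0.239] pointing down, gripper open.
Joint ranges: [-150.88, 150.88], [-54.13, 125.18], [17.81, 147.31], [-75.09, 255.09], [0, 152.58], [-146.25, 146.25]. Speed limits (degrees/s): [147.25, 147.25, 180, 180, 180, 180].

INTERFACE

Orientations are given as a 3x3 rotation matrix whose columns are the frame's x, y, z axes.
In Python, from station import * gives the robot as it stands. The module is installed in compiled form; this text tells all that it offers.
- The arm moves only by the shell command python3 -m jog 'ROWS' [OPENING] [FORCE]. ROWS is a JSON object whose one key "commands" holds a list of rows, each a list of 4 numbers: the shift along the tool's x, y, z in m, then the turn about the tool's z in rad. In form: {"commands": [[dx, dy, dz, yaw], ...]}. A call has 1 to 5 rows; each row is the pose to reach, as a shift and turn from the pose commanded when the call began, along the tool's axes at that moment; what a row does not reach only later rows make up. A row lasts 1/10 s, in which the tool goes at most 50 mm and 8.59 degrees, less where a joint would pass 70% of its speed; a pose out of reach is approached as far as the arm can. A call with a gripper value outside its range is refused whole. OPENING is the opening, from 0 (shut) to 1 (fully open), set as the call begins (- or left out, the last holds). The fingers move at their own pace and stop on an object; FORCE is the grip in N (left out, the last holds). Time passes only in rows, so rows that repeat a pose let the fingers close. It gives the time, the measured TCP pose, the force, the opening and the grip force at its end, in the units of the state.
- sense(): the state, without advancing time (a new reading comes with each control period).
- camera(name): name is "scene" or "top" or "wrist"; returns the picture (480x640x3 uint8, blue, green, red); there is no depth.
- camera_model(name): a dict with "intrinsics" (3x3 intrinsics, pixels), "extrinsics" (4x4, takes a point from camera to world coordinates). Camera axes: x right, y down, z forward; pixel columns grow to the right and rows downward; lengths in m; the calibration is good to about 2 mm. A picture is of the moment at which its call begins: read the wrist's pose just before it. camera_model takes no time and is no camera call; for the wrist camera it gives the pose at the moment of the call.
- finish_job(): hands the job in; it is judged then, once.
The state is a dict: "time_s": time; "joint_positions": joint angles; "dq": joint speeds; "joint_efforts": joint torques, N m; "ee_pos": TCP position; "orientation": TCP orientation; "contact_force": force on the tool from outside, world axes, zero at the start; "torque": the same for the moment, N m; "width": finger opening in m; "finger_force": force on a finger pad.
Only numpy, scipy, OpenCV 4.12 (cv2) and the standard library are available. Lean on these libraries where they do the work, as an engineer would, in place of code of your own. Each camera call takes 0.05 s, during which the arm holds its last target. There are 200 camera calls.

TASK

Slide the hinge bracket (the dark steel angle with the bright tube welded on it) flat along the welding plate, never lifting or tipping it, onto the chalk outline in front of the tacking jig, in line with the lane and end plate first. Then push it up the lane, pressing in the sprung copper earth plunger until its end plate sits squarely against both brass stops, and finish while still holding it firmly home there, as for a tack weld, because the spring throws it back as soon as you ease off. Press with a firm hand but do not ram the stops, and leave the other half of the hinge and everything else on the plate where it is.

Things in the scene. Friction and masses are not known exactly. Their poses are not given: they have to be found in the camera images.
- bracket: Hinge bracket, loose, about 0.6 kg: dark L of steel angle, foot 120 long (its x) x 44 wide (y) x 8 mm thick, with an upright end plate (42 mm high, 8 thick) at its +x end, which goes in first. Origin: centre of the foot's underside, on the welding plate, whose top is at world z = 0.012 m; z up. It starts in one of two chalk outlines on the plate's -y part, +x within 0.6 rad of world +y.
- bracket_bush (a point): Centre of the bracket's bright tube (at x = -30 mm, z = 24 mm in the bracket's frame). The tube lies on the foot along the bracket's x: 36 mm long, 34 mm outside diameter, 18 mm bore, its top 41 mm above the plate, 64 mm clear of the end plate. It can be pinched from above by its two flat end faces (36 mm apart along x) or across its diameter.
- jig: Tacking jig, fixed, in another place each time. Origin: on the plate's top (z = 0.012 m), mid-lane, at the face of the stops. +x is the way in (within 0.3 rad of world +y), its -y side is the far side. Bracket home: its origin at x = -60 mm, y = 0. Blue stop block: x 6 to 46, y -22 to +60 mm, 46 mm high. Red-handled toggle clamp: x 75, y -36 to -180 mm, 49 mm high.
- lane_mouth (a point): Mouth of the jig's lane, on the plate at x = -75 mm, y = 0 in the jig's frame. The lane is 47 mm wide (y = -23.5 to 23.5 mm), with an aluminium guide bar (14 mm high, 20 wide) on +y from x = -68 mm and a dark flat rail (10 mm high, 40 wide) on -y from x = -75 mm. Both ends are mitred at 45 degrees, widening the mouth outwards to x = -88, y = 43.5 and x = -115, y = -63.5 mm.
- load_mark (a point): Centre of the white chalk outline (130 x 54 mm, lengthwise along the lane) in front of the jig's mouth, on the plate: at x = -175 mm, y = 0 in the jig's frame. A bracket whose origin is here has 115 mm to go to its home position.
- stop: Hard stop: two brass pads on the stop block, each 12 mm wide, standing from 13 to 39 mm above the plate, centred 15 mm either side of mid-lane; the bracket's end plate bears on them. Same origin and axes as the jig: their faces are at x = 0.
- plunger (a joint): How far the plunger is pressed in, in m: 0 when it stands fully out, about 0.016 when the end plate meets the brass stops. Spring: 4 N at first touch, rising by 0.38 N per mm to 10 N at the stops; it drives the bracket back if nothing holds it. Sliding the bracket takes a further 2 to 6 N, and more if it is pressed down on the plate (friction about 0.6).
- plunger_tip (a point): Tip of the round copper plunger (10 mm diameter) that sticks out between the brass pads, 26 mm above the plate: 16 mm in front of the stop faces when fully out (x = -16 mm in the jig's frame). It moves with the plunger.
- pin_bracket: Bystander, loose: the other half of the hinge, same dark L (120 x 44 x 42 mm) but with a solid bright pin, 18 mm thick and 70 mm long, lying on a small block instead of the tube. It starts in the other chalk outline. Origin: centre of its underside.
- hammer: Bystander, loose: hammer lying flat, 260 mm long, 26 mm high, orange handle. Origin: middle of its length, underside.
- wire_brush: Bystander, loose: wire brush lying flat, 200 mm long, 42 mm wide, 20 mm high, wooden handle. Origin: middle of its length, underside.
- paste_jar: Bystander, loose: white jar of nozzle paste, 76 mm across, 48 mm high, blue cap. Origin: centre of its underside.
- magnet_square: Bystander, loose: red welding magnet, a plate 90 x 80 x 16 mm with one corner cut off slanting. Origin: underside, near its middle.
- eye_ring: Bystander, loose: dark steel ring, 60 mm outside, 38 mm inside, 12 mm high, lying flat. Origin: centre of its underside.
- tape_measure: Bystander, loose: yellow tape measure, 70 x 66 x 36 mm. Origin: centre of its underside.
There are look-alikes about, which are no part of the job. Leave any pink look-alike of the bracket alone.

How it is judged:
By the outcome, as a careful person would: the job done as asked, in the order asked, and still so for the second after the job is handed in, while the arm keeps its last pose, push and grip.
It also fails if it takes over 58 s, if anything falls off the work surface, if the arm or the gripper's body presses on something with over 40 N, if the wrist force passes 120 N, or if a joint passes its speed limit or range.

## Working session

There is one attempt and no reset: what is moved stays moved. The work goes in short steps, Python scripts to look and compute and a shell command to move; the robot and the scene stay as the last step left them, time stands still between calls to the robot, and variables do not carry over. Pictures are saved under pics/ and viewed, at most 10 in all, crops included, and the job is handed in when it is done.

```bash
mkdir -p pics; python3 - <<'E'
from station import *
import cv2,numpy as np
s=sense();print(s)
for n in("top","scene"):
    cv2.imwrite(f"pics/{n}0.png",camera(n));m=camera_model(n);print(n,np.round(m["intrinsics"],1).tolist(),np.round(m["extrinsics"],4).tolist())
E
```

```text
{'time_s': 0.0, 'joint_positions': array([ 7.06515547e+01,  1.51678097e+01,  9.19802585e+01, -1.54240570e-03,
        7.29767159e+01, -2.11349110e+00]), 'dq': array([-0.02967553,  0.01905835, -0.03506569,  0.05522212, -0.00084412,
        0.04204419]), 'joint_efforts': array([ 1.22424528e-03, -5.02110171e+01, -3.56878996e+01,  7.28775188e-02,
        2.95190443e-02, -1.77469869e-04]), 'ee_pos': array([0.1997659 , 0.64402862, 0.23741324]), 'orientation': array([[-9.55100107e-01,  2.96282465e-01, -6.97275950e-04],
       [ 2.96283280e-01,  9.55097880e-01, -2.06341635e-03],
       [ 5.46127006e-05, -2.17736038e-03, -9.99997628e-01]]), 'contact_force': array([ 0.97785861,  0.07200281, -0.08492874]), 'torque': array([ 0.06597075, -0.02326017, -0.00677565]), 'finger_force': 0.0, 'width': 0.08830993902695598}
top [[514.3, 0.0, 322.1], [0.0, 514.3, 244.2], [0.0, 0.0, 1.0]] [[-0.0246, -0.9924, 0.1202, 0.3382], [-0.9997, 0.0246, -0.0019, 0.0076], [-0.0011, -0.1202, -0.9927, 1.3268], [0.0, 0.0, 0.0, 1.0]]
scene [[521.4, 0.0, 323.1], [0.0, 521.4, 238.3], [0.0, 0.0, 1.0]] [[0.21, 0.5419, -0.8138, 1.3368], [0.9776, -0.1288, 0.1665, -0.1811], [-0.0146, -0.8305, -0.5568, 0.6408], [0.0, 0.0, 0.0, 1.0]]
```

View pics/top0.png

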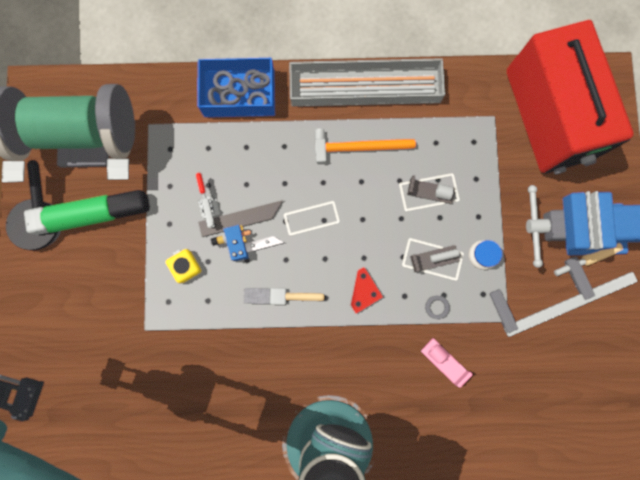

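View pics/scene0.png

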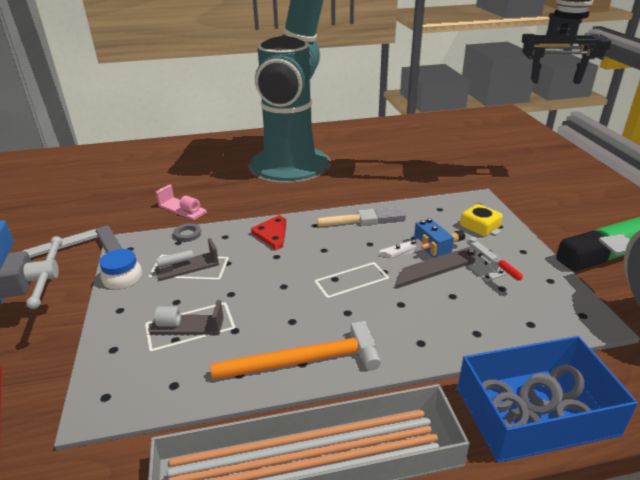

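The top view shows the tube bracket at about (432,190) with its end plate at the left (413,187). The pin bracket is at (435,258), the load outline at (312,218) and the blue stop block at (235,242). I'll enlarge both areas to measure them.

```bash
python3 - <<'E'
import cv2,numpy as np
im=cv2.imread("pics/top0.png")
a=cv2.resize(im[165:285,180:350],None,fx=4.6,fy=4.6,interpolation=cv2.INTER_CUBIC)[:, :780]
cv2.imwrite("pics/cropA.png",a)
b=cv2.resize(im[165:225,390:470],None,fx=9,fy=9,interpolation=cv2.INTER_CUBIC)
cv2.imwrite("pics/cropB.png",b)
E
```

```text
(no output)
```

View pics/cropA.png

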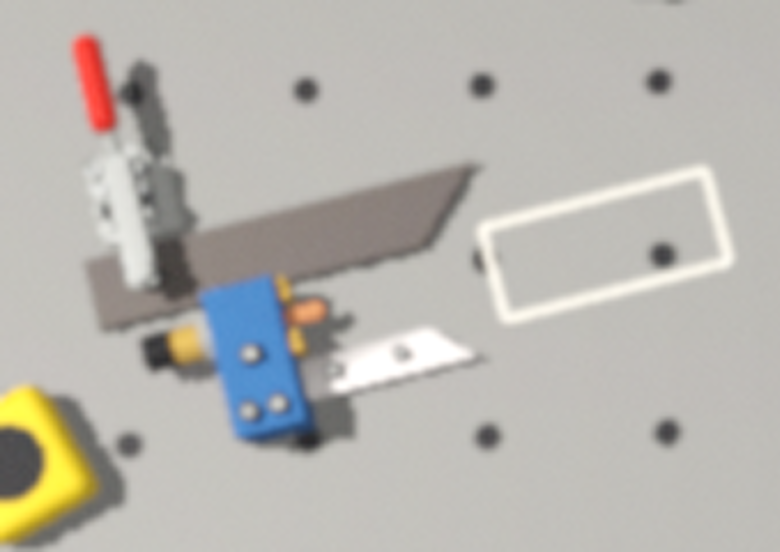

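View pics/cropB.png

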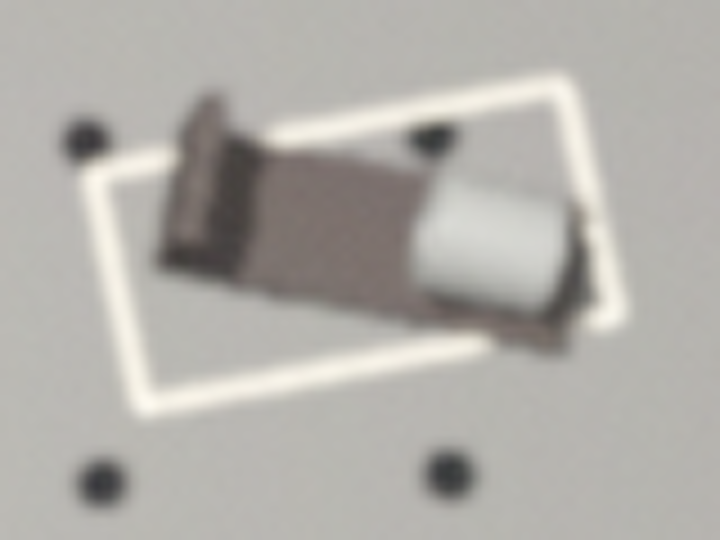

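```bash
cat >h.py <<'E'
from station import *
import numpy as np,cv2
from scipy.optimize import least_squares
def proj(m,P):
    E=m["extrinsics"];K=m["intrinsics"];c=(np.asarray(P)-E[:3,3])@E[:3,:3];q=c@K.T
    return q[:,:2]/q[:,2:]
def place(p,L):
    c,s=np.cos(p[2]),np.sin(p[2]);L=np.asarray(L,float)/1000
    return np.c_[p[0]+c*L[:,0]-s*L[:,1],p[1]+s*L[:,0]+c*L[:,1],.012+L[:,2]]
def fit(m,L,px,p0):
    r=least_squares(lambda p:(proj(m,place(p,L))-px).ravel(),p0,x_scale=[.01,.01,.1],loss="soft_l1")
    print("pose",r.x.round(4),"resid px",(proj(m,place(r.x,L))-px).round(1).tolist());return r.x
def plan(obj,tgt):
    """shift in tool axes / turn from the present tool pose"""
    s=sense();return (s["orientation"].T@(np.asarray(tgt)-s["ee_pos"])).round(4)
E
python3 - <<'E'
from h import *
m=camera_model("top")
A=np.array([[478,228],[708,168],[732,265],[506,322],[478,165],[430,245],[482,356],[430,328]])/4.6+[180,165]
L=[[-110,-27,0],[-240,-27,0],[-240,27,0],[-110,27,0],[-115,-63.5,10],[-75,-23.5,10],[-88,43.5,14],[-68,23.5,14]]
fit(m,L,A,[.45,.1,1.5])
B=np.array([[568,352],[158,268],[212,92],[180,245]])/9+[390,165]
L=[[-60,22,8],[60,22,2],[60,-22,42],[56,22,42]]
L2=[[-60,22,8],[60,22,2]]
fit(m,L,B,[.48,-.2,1.4])
s=sense();w=camera_model("wrist");print(w["intrinsics"].round(1).tolist(),(np.c_[s["orientation"].T@w["extrinsics"][:3,:3],s["orientation"].T@(w["extrinsics"][:3,3]-s["ee_pos"])]).round(3).tolist())
E
```

```text
pose [0.5254 0.1991 1.8006] resid px [[1.5, 0.1], [0.0, 0.8], [0.1, -0.5], [0.6, -0.3], [-0.3, -0.8], [-1.2, 0.4], [-1.4, -0.1], [0.4, 0.4]]
pose [ 0.6275 -0.2828  1.3304] resid px [[-0.0, 0.2], [-0.4, 0.3], [-0.5, -0.2], [1.3, -0.2]]
[[335.1, 0.0, 324.4], [0.0, 335.1, 243.6], [0.0, 0.0, 1.0]] [[0.001, -0.952, -0.307, 0.08], [1.0, 0.001, -0.0, 0.0], [0.0, -0.307, 0.952, -0.146]]
```

Fits are consistent, with residuals near 1 px. The jig heads 1.80 rad and the bracket 1.33 rad. I'll go above the bush and check with the wrist camera.

```bash

python3 -m jog '{"commands":[[-0.02,-0.023,0,0],[-0.0495,-0.057,0,0],[-0.079,-0.091,0,0],[-0.1085,-0.125,0,0],[-0.1475,-0.17,0,0]]}' 1 30 | tail -c 600
python3 -m jog '{"commands":[[-0.0295,-0.034,0,0],[-0.059,-0.068,0,0],[-0.0885,-0.102,0,0],[-0.118,-0.136,0,0],[-0.1475,-0.17,0,0]]}' >/dev/null
python3 -m jog '{"commands":[[-0.0295,-0.034,0,0],[-0.059,-0.068,0,0],[-0.0885,-0.102,0,0],[-0.118,-0.136,0,0],[-0.1475,-0.17,0,0]]}' >/dev/null
python3 -m jog '{"commands":[[-0.0295,-0.034,0,0],[-0.059,-0.068,0,0],[-0.0885,-0.102,0,0],[-0.118,-0.136,0,0],[-0.1475,-0.17,0,0]]}' >/dev/null
python3 -m jog '{"commands":[[-0.029,-0.034,0,0],[-0.056,-0.068,0.02,-0.03],[-0.08,-0.094,0.04,-0.06],[-0.0947,-0.1085,0.05,-0.06],[-0.0947,-0.1085,0.05,-0.06]]}' | tail -c 600
python3 - <<'E'
from h import *
m=camera_model("wrist");im=camera("wrist");cv2.imwrite("pics/w1.png",im)
s=sense();print(s["time_s"],s["ee_pos"],np.arctan2(*s["orientation"][1::-1,1]));np.save("w1.npy",m["extrinsics"])
p=[.6275,-.2828,1.3304]
print(proj(m,place(p,[[-60,22,8],[60,22,8],[-48,0,41],[-12,0,41],[60,-22,42],[60,22,42],[60,-22,8],[-60,-22,8]])).round())
E
```

```text
time_s: 0.6
ee_pos: [0.2867, 0.4458, 0.2381]
orientation: [[-0.955, 0.295, -0.0], [0.295, 0.955, -0.001], [0.0, -0.001, -1.0]]
contact_force: [0.8, -0.3, 1.1]
width: 0.0879
finger_force: 0.0
time_s: 2.6
ee_pos: [0.6155, -0.3044, 0.185]
orientation: [[-0.971, 0.241, -0.004], [0.241, 0.971, 0.002], [0.005, 0.001, -1.0]]
contact_force: [0.0, -0.7, 0.3]
width: 0.0879
finger_force: 0.0
2.65 [ 0.61555561 -0.30301106  0.18639303] 1.328235731955259
[[285. 208.]
 [413. 208.]
 [296. 241.]
 [337. 241.]
 [419. 265.]
 [423. 216.]
 [409. 252.]
 [287. 252.]]
```

View pics/w1.png

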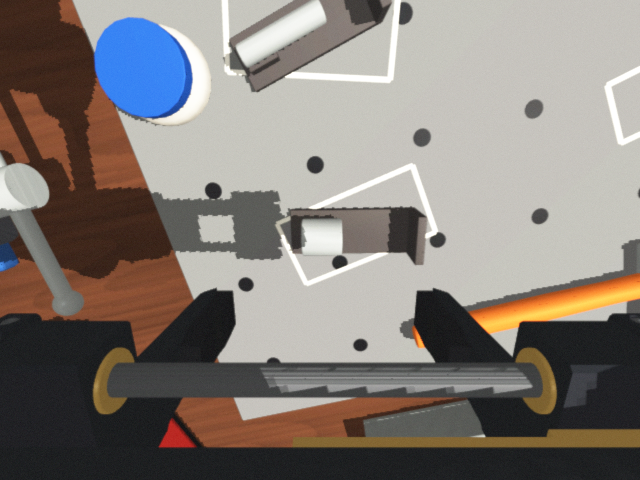

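The wrist view shows the tube at columns 302–342, rows 218–255. The foot corner is at (290,209) and the end plate's top outer corners are at (425,215) and (424,264). That puts the bracket about 4 mm further forward than the top-view fit, so I'll refit.

```bash

python3 -m jog '{"commands":[[0,0,0,0]]}' | head -2
python3 - <<'E'
from h import *
m=camera_model("wrist");m={"intrinsics":m["intrinsics"],"extrinsics":np.load("w1.npy")}
L=[[-60,22,8],[60,22,42],[60,-22,42],[-12,0,41],[-48,0,41]]
p=fit(m,L,np.array([[289.5,209],[425.5,215],[424.5,264],[342,240],[301,240]]),[.6275,-.2828,1.33])
b=place(p,[[-30,0,24]])[0];print("bush",b)
s=sense();print(s["ee_pos"],"shift tool",s["orientation"].T@(b-s["ee_pos"]))
E
```

```text
time_s: 2.75
ee_pos: [0.6162, -0.3018, 0.1887]
pose [ 0.6282 -0.2788  1.34  ] resid px [[-0.0, -0.6], [2.1, -0.1], [-1.0, -0.4], [0.1, 0.4], [-0.4, 0.9]]
bush [ 0.62130741 -0.30799789  0.036     ]
[ 0.6161892  -0.30184279  0.18865694] shift tool [-0.00655722 -0.00484549  0.1526491 ]
```

```bash

python3 -m jog '{"commands":[[-0.003,-0.002,0.03,0],[-0.0065,-0.005,0.065,-0.01],[-0.0065,-0.005,0.1,-0.01],[-0.0065,-0.005,0.11,-0.01],[-0.0065,-0.005,0.11,-0.01]]}' 
python3 -m jog '{"commands":[[0,0,0,0],[0,0,0,0]]}' 
python3 - <<'E'
from h import *
s=sense();print(s["orientation"].T@(np.array([.6213,-.3080,.036])-s["ee_pos"]),np.arctan2(*s["orientation"][1::-1,1]))
E
```

```text
time_s: 3.25
ee_pos: [0.6203, -0.3072, 0.0775]
orientation: [[-0.974, 0.228, -0.003], [0.228, 0.974, 0.002], [0.003, 0.001, -1.0]]
contact_force: [0.3, 0.3, -0.0]
width: 0.088
finger_force: 0.0
time_s: 3.45
ee_pos: [0.6234, -0.3095, 0.0818]
orientation: [[-0.974, 0.228, 0.004], [0.228, 0.974, -0.002], [-0.005, -0.001, -1.0]]
contact_force: [-0.1, -0.3, 0.7]
width: 0.0879
finger_force: 0.0
[0.00260154 0.00106521 0.04581909] 1.3403831336027323
```

```bash

python3 -m jog '{"commands":[[0.001,0,0.01,0],[0.002,0.001,0.025,0],[0.002,0.001,0.04,0],[0.002,0.001,0.05,0],[0.002,0.001,0.05,0]]}' 
python3 -m jog '{"commands":[[0,0,0,0],[0,0,0,0],[0,0,0,0]]}'
python3 - <<'E'
from h import *
z=[sense()["ee_pos"] for _ in range(2)];print(z)
im=camera("wrist");cv2.imwrite("pics/w2.png",im[150:480])
E
```

```text
time_s: 3.95
ee_pos: [0.6177, -0.3064, 0.0251]
orientation: [[-0.973, 0.229, -0.005], [0.229, 0.973, 0.003], [0.006, 0.001, -1.0]]
contact_force: [-0.9, 0.3, -1.6]
width: 0.0882
finger_force: 0.0
time_s: 4.25
ee_pos: [0.6206, -0.3079, 0.0295]
orientation: [[-0.973, 0.229, 0.001], [0.229, 0.973, -0.001], [-0.001, -0.0, -1.0]]
contact_force: [0.7, 1.3, 0.5]
width: 0.0881
finger_force: 0.0
[array([ 0.6205613 , -0.30785525,  0.02952631]), array([ 0.6205613 , -0.30785525,  0.02952631])]
```

View pics/w2.png

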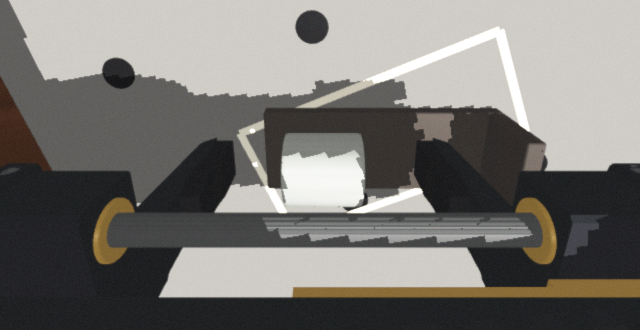

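The straddle is right: the tube (columns 281–365) sits centred between the fingers (234–416). I'll go down a little further and close.

```bash

python3 -m jog '{"commands":[[0,0,0.002,0],[0,0,0.004,0],[0,0,0.004,0],[0,0,0.004,0]]}' 
python3 -m jog '{"commands":[[0,0,0,0],[0,0,0,0],[0,0,0,0],[0,0,0,0],[0,0,0,0]]}' 0 25
python3 -m jog '{"commands":[[0,0,0,0],[0,0,0,0],[0,0,0,0],[0,0,0,0],[0,0,0,0]]}' 0 25
```

```text
time_s: 4.7
ee_pos: [0.6197, -0.3074, 0.0245]
orientation: [[-0.973, 0.229, -0.0], [0.229, 0.973, 0.0], [0.0, 0.0, -1.0]]
contact_force: [-0.5, 0.1, -0.0]
width: 0.0879
finger_force: 0.0
time_s: 5.2
ee_pos: [0.6199, -0.3075, 0.0247]
orientation: [[-0.973, 0.229, 0.0], [0.229, 0.973, -0.0], [-0.0, -0.0, -1.0]]
contact_force: [-0.9, 0.0, -0.6]
width: 0.0503
finger_force: 0.0
time_s: 5.7
ee_pos: [0.6199, -0.3077, 0.0247]
orientation: [[-0.973, 0.229, 0.0], [0.229, 0.973, -0.0], [-0.0, -0.0, -1.0]]
contact_force: [-0.8, -2.3, -0.4]
width: 0.0351
finger_force: 25.0
```

```bash

python3 -m jog '{"commands":[[0.001,0.003,0,0],[0.003,0.008,0,0],[0.007,0.017,0,0],[0.011,0.027,0,0],[0.015,0.037,0,0]]}' 
python3 -m jog '{"commands":[[0.0047,0.0115,0,0],[0.0094,0.023,0,0],[0.014,0.0345,0,0],[0.0187,0.046,0,0],[0.0234,0.0576,0,0]]}' 
python3 -m jog '{"commands":[[0.0047,0.0115,0,0],[0.0094,0.023,0,0],[0.014,0.0345,0,0],[0.0187,0.046,0,0],[0.0234,0.0576,0,0]]}' 
python3 -m jog '{"commands":[[0.0047,0.0115,0,0],[0.0094,0.023,0,0],[0.014,0.0345,0,0],[0.0187,0.046,0,0],[0.0234,0.0576,0,0]]}' 
python3 -m jog '{"commands":[[0.004,0.01,0,0],[0.007,0.017,0,0],[0.009,0.022,0,0],[0.01,0.0245,0,0],[0.01,0.0245,0,0]]}'
```

```text
time_s: 6.2
ee_pos: [0.6136, -0.2669, 0.0247]
orientation: [[-0.974, 0.229, -0.0], [0.229, 0.974, 0.0], [0.0, 0.0, -1.0]]
contact_force: [-0.4, -3.6, -1.0]
width: 0.0357
finger_force: 25.0
time_s: 6.7
ee_pos: [0.6039, -0.2055, 0.0247]
orientation: [[-0.974, 0.229, -0.0], [0.229, 0.974, 0.0], [0.0, 0.0, -1.0]]
contact_force: [0.2, -2.6, -1.3]
width: 0.0353
finger_force: 25.0
time_s: 7.2
ee_pos: [0.5943, -0.1442, 0.0247]
orientation: [[-0.973, 0.229, -0.0], [0.229, 0.973, 0.0], [0.0, -0.0, -1.0]]
contact_force: [0.8, -2.3, -1.9]
width: 0.0356
finger_force: 25.0
time_s: 7.7
ee_pos: [0.5847, -0.0828, 0.0247]
orientation: [[-0.973, 0.229, -0.0], [0.229, 0.973, 0.0], [0.0, -0.0, -1.0]]
contact_force: [1.0, -2.8, -1.2]
width: 0.0354
finger_force: 25.0
time_s: 8.2
ee_pos: [0.5806, -0.0569, 0.0247]
orientation: [[-0.973, 0.229, -0.0], [0.229, 0.973, 0.001], [0.001, 0.001, -1.0]]
contact_force: [-0.3, 1.6, -0.3]
width: 0.0357
finger_force: 25.0
```

```bash

python3 -m jog '{"commands":[[0.003,0.007,0,-0.03],[0.008,0.018,0,-0.08],[0.013,0.03,0,-0.14],[0.018,0.043,0,-0.2],[0.0212,0.053,0,-0.25]]}' 
python3 -m jog '{"commands":[[0,0,0,-0.06],[0,0,0,-0.12],[0,0,0,-0.18],[0,0,0,-0.21],[0,0,0,-0.21]]}' 
python3 -m jog '{"commands":[[0,0,0,0],[0,0,0,0]]}' >/dev/null
python3 - <<'E'
from h import *
s=sense();print(s["ee_pos"],np.arctan2(*s["orientation"][1::-1,1]))
im=camera("top");cv2.imwrite("pics/cropC.png",cv2.resize(im[190:270,215:345],None,fx=6,fy=6,interpolation=cv2.INTER_CUBIC))
im=camera("wrist");cv2.imwrite("pics/w3.png",im)
m=camera_model("wrist")
p=[.5254,.1991,1.8006]
print(proj(m,place(p,[[-115,-63.5,10],[-75,-23.5,10],[-88,43.5,14],[-68,23.5,14],[-110,-27,0],[-110,27,0],[-16,0,26]])).round())
print(proj(m,place([.5654,.0287,1.8006],[[60,22,42],[60,-22,42],[60,22,0]])).round())
E
```

```text
time_s: 8.7
ee_pos: [0.5721, -0.0008, 0.0247]
orientation: [[-1.0, -0.023, -0.0], [-0.023, 1.0, -0.0], [0.0, -0.0, -1.0]]
contact_force: [1.5, -3.0, -1.5]
width: 0.0354
finger_force: 25.0
time_s: 9.2
ee_pos: [0.5724, -0.0006, 0.0247]
orientation: [[-0.974, -0.228, 0.0], [-0.228, 0.974, 0.001], [-0.0, 0.001, -1.0]]
contact_force: [1.0, 1.5, -1.8]
width: 0.0354
finger_force: 25.0
[ 0.5723364  -0.00073988  0.02470288] 1.7995929965351922
[[487. 408.]
 [577. 345.]
 [589. 221.]
 [622. 263.]
 [498. 340.]
 [515. 246.]
 [746. 322.]]
[[559. 293.]
 [537. 388.]
 [503. 256.]]
```

View pics/w3.png

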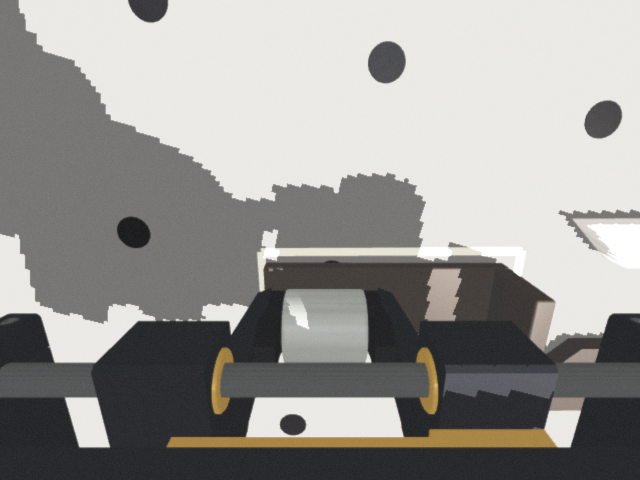

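View pics/cropC.png

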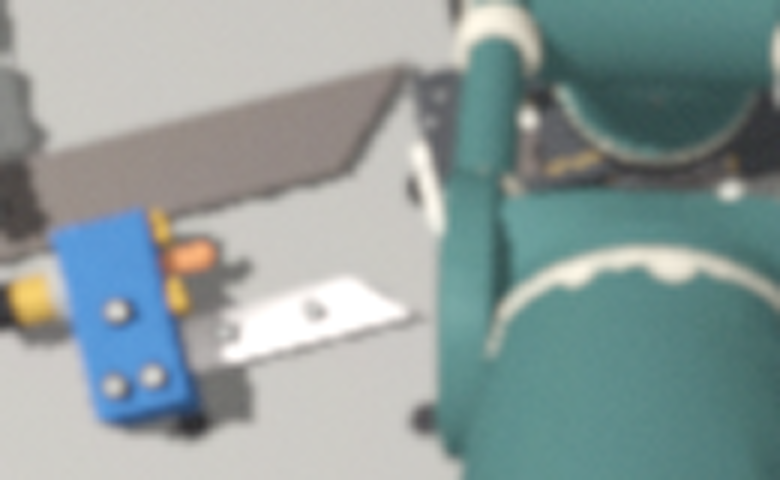

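The bracket sits in the outline, parallel to it: foot edge at row 264, chalk line at row 249. The guide bar's tip shows near (575,219). I'll ease forward 20 mm, still short of the lane, and look at the mouth closely.

```bash

python3 -m jog '{"commands":[[0,0.003,0,0],[0,0.009,0,0],[0,0.015,0,0],[0,0.02,0,0],[0,0.02,0,0]]}' 
python3 -m jog '{"commands":[[0,0,0,0],[0,0,0,0]]}' >/dev/null
python3 - <<'E'
from h import *
m=camera_model("wrist");s=sense();print(s["ee_pos"],s["contact_force"])
im=camera("wrist");cv2.imwrite("pics/w4.png",im);np.save("w4.npy",m["extrinsics"])
cv2.imwrite("pics/w4c.png",cv2.resize(im[190:340,440:640],None,fx=4,fy=4,interpolation=cv2.INTER_CUBIC))
p=[.5254,.1991,1.8006]
print(proj(m,place(p,[[-75,-23.5,10],[-88,43.5,14],[-68,23.5,14],[-110,-27,0],[-110,27,0]])).round())
E
```

```text
time_s: 10.0
ee_pos: [0.5673, 0.0192, 0.0247]
orientation: [[-0.974, -0.228, -0.001], [-0.228, 0.974, 0.001], [0.0, 0.001, -1.0]]
contact_force: [-0.6, 1.3, -0.3]
width: 0.0355
finger_force: 25.0
[0.56737589 0.01915247 0.02469962] [-2.00971377  3.39781901 -0.25633483]
[[536. 346.]
 [542. 221.]
 [577. 263.]
 [460. 340.]
 [474. 247.]]
```

View pics/w4c.png

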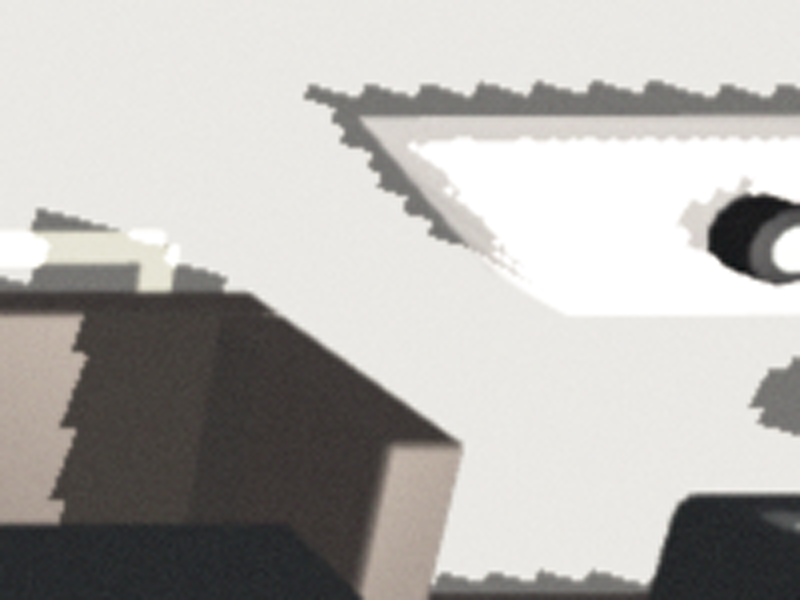

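In this crop the bracket's leading +y edge runs from the plate at full-image (502.5,263) to its top at (555.5,301). The guide bar's tip is at (529.5,219) at its foot and (542.5,226) at its top. Its inner top corner is at (582,268.5), and the chalk corner is at (484,247.5). I'll fit both bodies in this one image to get the relative pose.

```bash

python3 - <<'E'
from h import *
m=camera_model("wrist");m={"intrinsics":m["intrinsics"],"extrinsics":np.load("w4.npy")}
h=np.arctan2(.974,-.228)
def fx(L,px,th):
    r=least_squares(lambda p:(proj(m,place([*p,th],L))-px).ravel(),[.53,.1]);print(r.x.round(4),(proj(m,place([*r.x,th],L))-px).round(1).tolist());return r.x
hb=1.7996
for hj in(1.79,1.80,1.81):
    j=fx([[-88,43.5,14],[-68,23.5,14],[-88,43.5,0]],np.array([[542.5,225.8],[582,268.5],[529.5,218.8]]),hj)
    b=fx([[60,22,0],[60,22,42]],np.array([[502.5,263.3],[555.5,300.7]]),hb)
    c,s=np.cos(hj),np.sin(hj);d=b-j;print("bracket in jig mm",1000*np.array([c*d[0]+s*d[1],-s*d[0]+c*d[1]]))
t=sense()["ee_pos"]
c,s=np.cos(hb),np.sin(hb);print("bracket from tcp",t[:2]+.03*np.array([c,s]))
# heading from edges in the image: guide top back edge / inner edge slopes
im=cv2.imread("pics/w4.png",0).astype(float)
for r0,r1,c0,c1 in((210,224,545,638),(262,275,590,612),(258,268,445,480),):
    g=np.gradient(im[r0:r1,c0:c1],axis=0);rows=r0+(np.abs(g)*np.arange(r1-r0)[:,None]).sum(0)/np.abs(g).sum(0)
    print(np.polyfit(np.arange(c0,c1),rows,1).round(4),rows.mean().round(1))
E
```

```text
[0.528  0.2016] [[3.5, 0.3], [-2.1, -0.2], [-1.7, -0.1]]
[0.5639 0.0491] [[-1.0, -0.9], [0.8, 0.8]]
bracket in jig mm [-156.66041129   -1.82791328]
[0.5271 0.2017] [[3.4, 0.4], [-1.8, -0.5], [-1.8, 0.0]]
[0.5639 0.0491] [[-1.0, -0.9], [0.8, 0.8]]
bracket in jig mm [-157.04128302   -1.07430493]
[0.5263 0.2019] [[3.2, 0.6], [-1.4, -0.8], [-2.0, 0.1]]
[0.5639 0.0491] [[-1.0, -0.9], [0.8, 0.8]]
bracket in jig mm [-157.41453617   -0.31683653]
bracket from tcp [0.56057396 0.04826777]
[2.30000e-03 2.13538e+02] 214.9
[1.320000e-02 2.609213e+02] 268.9
[-9.100000e-03  2.669573e+02] 262.7
```

```bash

python3 - <<'E'
from h import *
im=cv2.GaussianBlur(cv2.imread("pics/w4.png",0),(3,3),0).astype(float)
def edge(r0,r1,c0,c1,sg):
    g=np.gradient(im[r0:r1,c0:c1],axis=0)*sg;k=g.argmax(0);C=np.arange(c0,c1);R=(r0+k).astype(float)
    for i,kk in enumerate(k):
        if 0<kk<len(g)-1:
            a,b,d=g[kk-1:kk+2,i];R[i]+=(a-d)/(2*(a-2*b+d))if a-2*b+d else 0
    for _ in range(4):
        q=np.polyfit(C,R,1);e=R-np.polyval(q,C);ok=abs(e)<max(2*e.std(),.3);C,R=C[ok],R[ok]
    print(q.round(4),"row mid",np.polyval(q,(c0+c1)/2).round(1),len(C),e.std().round(2))
edge(214,224,535,638,1)   # guide foot/back edge bright start
edge(262,275,588,608,-1)  # guide inner edge
edge(256,272,260,495,-1)   # bracket foot
edge(242,254,215,470,1) # chalk
E
```

```text
[-2.400000e-03  2.199441e+02] row mid 218.5 103 0.07
[-4.000000e-04  2.687296e+02] row mid 268.5 20 0.08
[4.00000e-04 2.55862e+02] row mid 256.0 179 0.17
[-4.300000e-03  2.491791e+02] row mid 247.7 214 0.1
```

The headings agree within 0.004 rad, and the bracket is about 1 mm off to -y with about 97 mm to go. I'll advance into the lane, watching forces.

```bash

python3 -m jog '{"commands":[[0.0005,0.003,0,0],[0.001,0.008,0,0],[0.001,0.014,0,0],[0.001,0.02,0,0],[0.001,0.026,0,0]]}' |egrep 'ee_|contact|time'
python3 -m jog '{"commands":[[0,0.005,0,0],[0,0.01,0,0],[0,0.014,0,0],[0,0.018,0,0],[0,0.02,0,0]]}' |egrep 'ee_|contact'
python3 -m jog '{"commands":[[0,0,0,0],[0,0,0,0]]}' |egrep 'ee_|contact|torq|orien'
```

```text
time_s: 10.75
ee_pos: [0.5608, 0.0437, 0.0247]
contact_force: [0.6, -3.2, -1.4]
ee_pos: [0.5562, 0.0632, 0.0247]
contact_force: [-0.2, -2.7, -0.8]
ee_pos: [0.5561, 0.0634, 0.0247]
orientation: [[-0.974, -0.227, -0.0], [-0.227, 0.974, 0.001], [0.0, 0.001, -1.0]]
contact_force: [-0.3, 1.6, -0.9]
```

```bash

python3 -m jog '{"commands":[[0,0.003,0,0],[0,0.008,0,0],[0,0.013,0,0],[0,0.018,0,0],[0,0.023,0,0]]}' |egrep 'ee_|contact|time'
python3 -m jog '{"commands":[[0,0.003,0,0],[0,0.006,0,0],[0,0.008,0,0],[0,0.01,0,0],[0,0.01,0,0]]}' |egrep 'ee_|contact|orien'
python3 -m jog '{"commands":[[0,0.001,0,0],[0,0.002,0,0],[0,0.003,0,0],[0,0.004,0,0],[0,0.005,0,0]]}' |egrep 'ee_|contact|orien'
```

```text
time_s: 11.95
ee_pos: [0.5509, 0.0856, 0.0247]
contact_force: [0.1, -2.1, -2.5]
ee_pos: [0.5487, 0.0954, 0.0247]
orientation: [[-0.974, -0.227, -0.0], [-0.227, 0.974, 0.0], [0.0, 0.0, -1.0]]
contact_force: [-0.8, 0.5, -0.8]
ee_pos: [0.5479, 0.0992, 0.0247]
orientation: [[-0.974, -0.228, 0.0], [-0.228, 0.974, -0.001], [0.0, -0.001, -1.0]]
contact_force: [1.1, -6.6, -1.7]
```

```bash

python3 -m jog '{"commands":[[0,0.002,0,0],[0,0.004,0,0],[0,0.006,0,0],[0,0.008,0,0],[0,0.01,0,0]]}' - 50 |egrep 'ee_|contact|width'
python3 -m jog '{"commands":[[0,0.001,0,0],[0,0.002,0,0],[0,0.003,0,0]]}' |egrep 'ee_|contact'
python3 -m jog '{"commands":[[0,0.001,0,0],[0,0.002,0,0]]}' |egrep 'ee_|contact|orien'
```

```text
ee_pos: [0.5458, 0.1081, 0.0247]
contact_force: [1.4, -9.4, -2.0]
width: 0.0347
ee_pos: [0.5452, 0.1107, 0.0248]
contact_force: [1.9, -10.0, -1.7]
ee_pos: [0.5447, 0.1125, 0.0248]
orientation: [[-0.974, -0.228, 0.001], [-0.228, 0.974, -0.003], [0.0, -0.003, -1.0]]
contact_force: [2.5, -10.0, -2.4]
```

```bash

for i in 1; do python3 -m jog '{"commands":[[0,0.001,0,0],[0,0.002,0,0]]}' |egrep 'ee_|contact'; done
python3 -m jog '{"commands":[[0,0.001,0,0],[0,0.001,0,0]]}' |egrep 'ee_|contact|orien'
python3 -m jog '{"commands":[[0,0.001,0,0],[0,0.001,0,0]]}' |egrep 'ee_|contact|orien'
```

```text
ee_pos: [0.5444, 0.1142, 0.0248]
contact_force: [2.8, -13.0, -2.7]
ee_pos: [0.5445, 0.1143, 0.0248]
orientation: [[-0.973, -0.229, 0.001], [-0.229, 0.973, -0.005], [-0.0, -0.005, -1.0]]
contact_force: [3.6, -15.0, -2.6]
ee_pos: [0.5446, 0.1144, 0.0249]
orientation: [[-0.973, -0.229, 0.002], [-0.23, 0.973, -0.006], [-0.0, -0.006, -1.0]]
contact_force: [4.6, -19.0, -2.9]
```

```bash

python3 -m jog '{"commands":[[0,0.0005,0,0],[0,0.001,0,0],[0,0.001,0,0],[0,0.001,0,0]]}' |egrep 'ee_|contact|orien|width|finger'
python3 -m jog '{"commands":[[0,0,0,0],[0,0,0,0],[0,0,0,0],[0,0,0,0],[0,0,0,0]]}' |egrep 'ee_|contact|orien|time'
python3 - <<'E'
from h import *
s=sense();print(s["torque"])
im=camera("wrist")[180:480,200:640];cv2.imwrite("pics/w5.png",cv2.resize(im,None,fx=1.8,fy=1.8,interpolation=cv2.INTER_CUBIC))
E
```

```text
ee_pos: [0.5446, 0.1144, 0.0249]
orientation: [[-0.973, -0.23, 0.002], [-0.23, 0.973, -0.007], [-0.0, -0.008, -1.0]]
contact_force: [5.0, -22.8, -2.1]
width: 0.0355
finger_force: 50.0
time_s: 15.45
ee_pos: [0.5446, 0.1144, 0.0249]
orientation: [[-0.973, -0.23, 0.002], [-0.23, 0.973, -0.007], [-0.0, -0.008, -1.0]]
contact_force: [5.0, -22.5, -2.4]
[-3.13675077 -0.66355618  0.12859201]
```

View pics/w5.png

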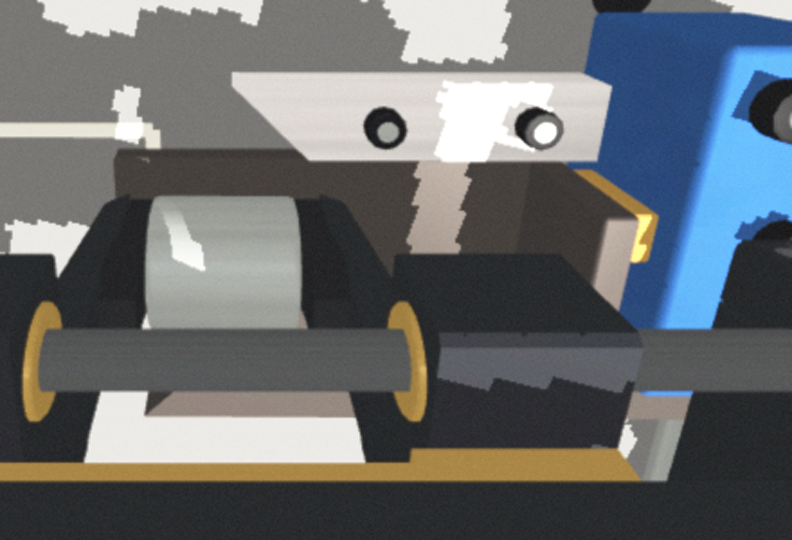

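The end plate bears on the brass pad at about crop (640,235), and the bracket is in the lane beside the guide bar. The push holds steady at about 23 N along the lane, so I'll hand it in.

```bash
python3 -c "
from station import *
print(finish_job())"
```

```text
the job is handed in; nothing more can be done
None
```

I slid the bracket onto the chalk outline, pushed it up the lane against the brass stops, and handed the job in still holding it there at about 23 N; only the near brass pad was visible in the last picture, so full seating on both stops is inferred from the force and position.

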